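# Shoot the lid bolt of the sample chest past its safety catch

### The arm

A 6-joint arm with a two-finger parallel gripper is mounted at the origin on the work surface. World frame = base frame: x ahead of the robot, y to its left, z up, the work surface at z = 0. Lengths are in m, angles in rad, forces in N, time in s.
With the tool pointing down it reaches from about 0.375 to 0.9 m from the base axis. Payload 3.1 kg.
Tool frame: the origin (TCP) lies between the finger pads; the fingertips stand 8 mm ahead of it and the grasp point (between the pads) lies 11 mm behind it; z points along the fingers, y is the line along which they close (so a half turn about z gives the same grasp; the last joint's range is limited). The gripper opens to 87 mm and grips with 3 to 60 N. Pads are 19 mm wide; open, the fingers measure 117 mm over their backs; the gripper's body (75 mm by 190 mm) begins 51 mm behind the grasp point.
Start: joints at [1.153, 0.527, 1.433, -0, 1.181, -0.178], TCP at [0.148, 0.607, 0.231] pointing down, gripper open.
Joint ranges: [-3.08, 3.08], [-0.75, 2.2], [0.22, 2.44], [-1.43, 4.57], [0, 2.65], [-2.85, 2.85]. Speed limits (rad/s): [2.79, 2.79, 3.14, 3.14, 3.14, 3.14].

### API

Orientations are given as a unit quaternion [x, y, z, w].
In Python, from rig import robot, vision, job gives the robot as it stands.
- The arm moves only by the shell command python3 -m handwheel 'ROWS' [OPENING] [FORCE]. ROWS is JSON, a list of rows, each a list of 4 numbers: the shift along the tool's x, y, z as a fraction of full scale, then the turn about the tool's z as a fraction of full scale. A call has 1 to 20 rows; each row is the pose to reach, as a shift and turn from the pose commanded when the call began, along the tool's axes at that moment, turning the shorter way round; what a row does not reach only later rows make up. Full scale, the value 1, is 300 mm for a shift and 2 pi rad for a turn. A row lasts 1/12 s, in which the tool goes at most 41.7 mm and 7.16 degrees, less where a joint would pass 70% of its speed; a pose out of reach is approached as far as the arm can. A call with a number of a shift or a turn outside -1 to 1 is refused whole. A call with a gripper value outside its range is refused whole. OPENING is the opening in per cent of the stroke, from 0 (shut) to 100 (fully open), set as the call begins (- or left out, the last holds). The fingers move at their own pace and stop on an object; FORCE is the grip in N (left out, the last holds). Time passes only in rows, so rows that repeat a pose let the fingers close. It gives the time, the measured TCP pose, the force, the opening and the grip force at its end, in the units of the state.
- robot.get_obs(): the state, without advancing time (a new reading comes with each control period).
- vision.camera(name): name is "scene" or "top"; returns a dict with "frame" (400x640x3 uint8, red, green, blue), "K" (3x3 intrinsics, pixels), "cam_to_world" (4x4, takes a point from camera to world coordinates). Camera axes: x right, y down, z forward; pixel columns grow to the right and rows downward; lengths in m; the calibration is good to about 2 mm. A picture is of the moment at which its call begins. There is no depth.
- job.hand_in(): hands the job in; it is judged then, once.
Trained networks look in the newest picture that a camera, given by its name, has taken for a name from the list of things; names that differ only in an ending like _2 or _b are one class to them, and where a whole thing is asked for, a point or a joint stands for the part that bears it (a point fixed in the world has none). Each returns a list of dicts, best first, with "conf" (0 to 1); they miss things now and then, are a little off and sometimes report something else, mostly with a low value. They report only what shows in the picture. A call takes as long as a camera call.
- vision.look_for(camera, label): "point" ([row, column] in pixels, amid what is visible of it).
- vision.outline_of(camera, label): "mask" (400x640 bool, what is visible of it) and "point" ([row, column] in pixels, amid what is visible of it).
The state is a dict: "time": time; "q": joint angles; "joint_velocities": joint speeds; "joint_torque": joint torques, N m; "position": TCP position; "tool_rot": TCP orientation; "ft_force": force on the tool from outside, world axes, zero at the start; "moment": the same for the moment, N m; "grip_width": finger opening in m; "grip_force": force on a finger pad.
Only numpy, scipy, OpenCV 4.12 (cv2) and the standard library are available. Lean on these libraries where they do the work, as an engineer would, in place of code of your own. Each camera call takes 0.05 s, during which the arm holds its last target. There are 200 camera calls.

### The job

Bolt the lid of the low white sample chest: with one fingertip press the sprung catch bar down and keep it down while the other finger pushes the bolt by its upright tab until it is fully home in its keep on the lid; only then let go, so that the catch springs up and locks the bolt. Just press and push, lift nothing, and leave the weight, the jar and the beaker where they stand.

Things in the scene. Friction and masses are not known exactly. Their poses are not given: they have to be found in the camera images.
- chest: Fixed low white steel chest, 280 (x) by 440 (y) by 100 mm high, on the bench; origin at the centre of its underside, z up. A 3 mm grey lid covers the +y part of its top, the bolt gear stands on the -y part. The bolt lies along the chest's y at chest x = 0 and slides towards +y, the lid. Chest x and y give the directions used for the other things.
- keep (a point): Centre of the bolt's passage in the keep, the fixed staple on the lid that takes the bolt's tip. This and two more guide staples, at chest y = -145 and +2 mm, straddle the bolt: each 44 mm wide (chest x), 12 to 20 mm long (chest y), their tops 36 mm above the chest's top.
- bolt_tab (a point): Point on the rear (-y) face of the bolt's upright tab, mid-width, 57 mm above the chest's top; moves with the bolt. Push this face towards chest +y. Tab: steel plate 30 mm wide (x), 6 mm thick (y), from 30 to 72 mm above the chest's top. The bolt's bar under it: 24 mm wide, 215 mm long, upper face 30 mm above the chest's top, three 8 mm teeth on its -x edge.
- catch_top (a point): Centre of the upper face of the catch's press bar: aluminium, 24 mm wide (chest x), 120 mm long (chest y), parallel to the bolt, centre line 50 mm to the -x side of the bolt's. Face 50 mm above the chest's top when up; goes straight down. With the bolt drawn back the tab's rear face is 18 mm behind (-y) this point, at the end of the stroke 42 mm ahead; the bar reaches 60 mm either way.
- catch (a joint): How far the catch bar is pressed down, m: 0 up, 0.011 at its stop. Spring: 3 N at the start, 5.4 N at 8 mm, 6.3 N at the stop. Pressed under 5 mm, its pawl stands between the bolt's teeth and locks the bolt within 8 mm of travel; pressed further the bolt is free. Springs up when let go; in mid-stroke it would lock the bolt again at a tooth (every 18 mm).
- bolt (a joint): Bolt travel, m: 0 drawn back, 0.060 fully home in the keep (a stop). Starts at 0 to 0.006. Needs about 3 N to slide, stays where it is left. From 0.055 to 0.060 the catch can spring up and lock it.
- weight: Bystander: steel calibration weight, 34 mm across, 52 mm high, standing on the chest's deck about 95 mm to the +x side of the bolt; origin at the centre of its underside.
- jar: Bystander: small amber jar, 44 mm across, 60 mm high, standing on the chest's lid towards its +x edge; origin at the centre of its underside.
- beaker: Bystander: glass beaker, 66 mm across, 85 mm high, standing on the chest's lid, towards its -x, +y corner; origin at the centre of its underside.

How it is judged:
On the way, in this order (a step that is already met when the one before it is completed fails the run):
1. one finger holds the catch down while another pushes the bolt along its stroke (value of joint catch above 0.0045 m and contact force between the fingers and catch above 1 N and contact force between the fingers and bolt above 0.5 N and value of joint bolt between 0.015 and 0.05 m), for 0.1 s.
2. the bolt is home in its keep with the catch still held down (value of joint bolt above 0.055 m and value of joint catch above 0.0045 m and contact force between the fingers and catch above 1 N), for 0.1 s.
At the end, for the whole second after the job is handed in: The bolt is home within 5 mm of its stop and the catch has sprung up again to within 2 mm of its top, locking it; nothing is touched (value of joint bolt above 0.055 m and value of joint catch below 0.002 m).
It fails at once if a bystander (weight, jar or beaker) is moved by more than 20 mm, tipped over or lifted (distance of any of weight, jar, beaker from where it was at the start of the episode above 0.02 m or angle between any of weight, jar, beaker's own z axis and vertical above 0.5 rad).
It fails at once if the catch is let up while the bolt is in mid-stroke (value of joint bolt between 0.012 and 0.05 m and value of joint catch below 0.002 m).
It also fails if it takes over 32 s, if anything falls off the work surface, if the arm or the gripper's body presses on something with over 40 N, if the wrist force passes 120 N, or if a joint passes its speed limit or range.

## Working session

There is one attempt and no reset: what is moved stays moved. The work goes in short steps, Python scripts to look and compute and a shell command to move; the robot and the scene stay as the last step left them, time stands still between calls to the robot, and variables do not carry over. Pictures are saved under pics/ and viewed, at most 10 in all, crops included, and the job is handed in when it is done.

```bash
mkdir -p pics
python3 - <<'E'
from rig import robot, vision, job
import cv2,numpy as np
for c in ["scene","top"]:
    r=vision.camera(c); cv2.imwrite(f"pics/{c}0.png",r["frame"][:,:,::-1])
    print(c,np.round(r["K"],1).tolist(),np.round(r["cam_to_world"],4).tolist())
    for l in ["chest","keep","bolt_tab","catch_top","weight","jar","beaker"]:
        print(l,[(np.round(d["point"],1).tolist(),round(d["conf"],2)) for d in vision.look_for(c,l)[:2]])
o=robot.get_obs(); print({k:np.round(v,3).tolist() for k,v in o.items()})
E
```

```text
scene [[365.2, 0.0, 319.1], [0.0, 365.2, 198.8], [0.0, 0.0, 1.0]] [[-0.7281, 0.5667, -0.3856, 0.9083], [0.6854, 0.6093, -0.3987, 0.3636], [0.009, -0.5546, -0.8321, 0.672], [0.0, 0.0, 0.0, 1.0]]
chest [([167.1, 337.7], 0.66), ([141.3, 257.0], 0.15)]
keep [([165.9, 337.4], 0.64), ([117.4, 304.7], 0.6)]
bolt_tab [([119.0, 306.1], 0.96)]
catch_top [([104.0, 323.1], 0.7)]
weight [([144.1, 258.1], 0.56)]
jar [([204.9, 379.5], 0.75)]
beaker [([141.9, 435.8], 0.91)]
top [[435.7, 0.0, 321.6], [0.0, 435.7, 203.6], [0.0, 0.0, 1.0]] [[-0.006, -0.9875, 0.1577, 0.4862], [-1.0, 0.0069, 0.0048, 0.0991], [-0.0058, -0.1576, -0.9875, 1.003], [0.0, 0.0, 0.0, 1.0]]
chest [([252.6, 364.4], 0.71)]
keep [([251.7, 363.2], 0.78)]
bolt_tab [([239.4, 403.6], 0.58)]
catch_top [([265.5, 403.1], 0.75)]
weight [([192.4, 405.9], 0.56)]
jar [([222.0, 280.8], 0.76)]
beaker [([307.0, 279.2], 0.89)]
{'time': 0.8, 'q': [1.153, 0.527, 1.433, -0.0, 1.181, -0.178], 'joint_velocities': [0.001, -0.002, 0.001, -0.001, -0.001, -0.0], 'joint_torque': [0.001, -43.995, -17.698, 0.063, 0.05, 0.0], 'position': [0.148, 0.607, 0.231], 'tool_rot': [0.12, 0.993, -0.0, 0.0], 'ft_force': [0.116, 0.701, 0.204], 'moment': [0.047, 0.034, -0.066], 'grip_force': 0.0, 'grip_width': 0.087}
```

Run:
```python
import cv2
a=cv2.imread("pics/scene0.png")[50:270,190:490];cv2.imwrite("pics/s1.png",cv2.resize(a,None,fx=2.6,fy=2.6,interpolation=2))
a=cv2.imread("pics/top0.png")[150:370,220:520];cv2.imwrite("pics/t1.png",cv2.resize(a,None,fx=2.6,fy=2.6,interpolation=2))
```

```text
(no output)
```

View pics/s1.png

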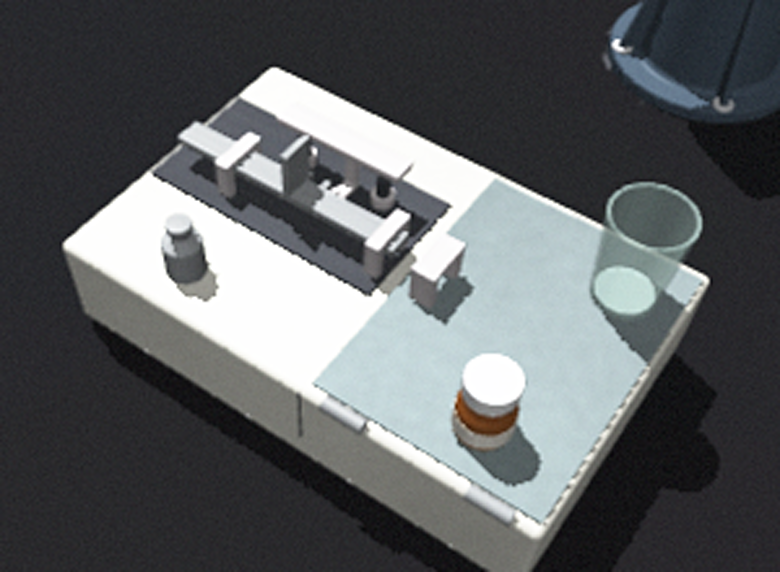

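View pics/t1.png

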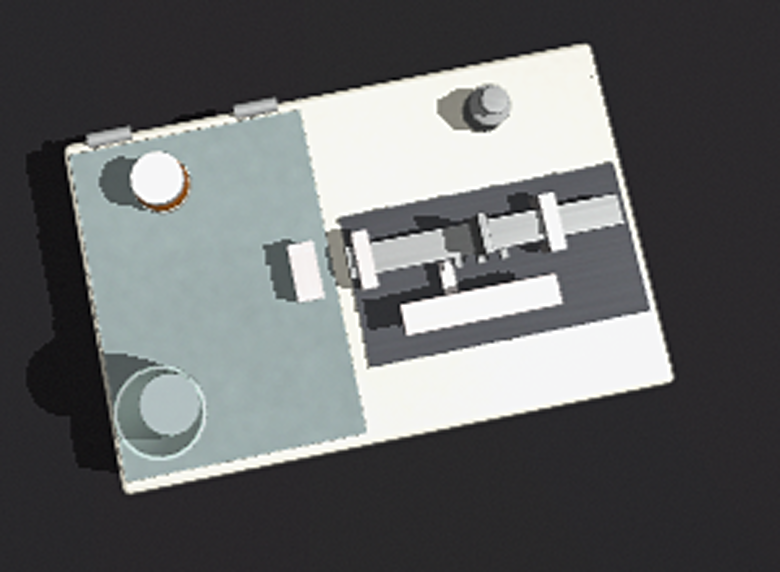

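The scene crop shows the tab at about (297,165) behind the white catch bar, (345,140). The top crop shows the chest turned by about 10° and the lid to the left (world +y). The tab is at (483,235), the catch bar runs from (402,320) to (562,290), and the weight stands clear at (490,105).

```bash
cat > h.py <<'E'
import numpy as np
from scipy.spatial.transform import Rotation as R
from scipy.optimize import least_squares
from rig import robot, vision, job
def proj(r,P):
    T=np.linalg.inv(r["cam_to_world"]); p=P@T[:3,:3].T+T[:3,3]; p=p@np.array(r["K"]).T; return p[:,:2]/p[:,2:]
def w(c,P): # chest -> world
    P=np.atleast_2d(P); return P@R.from_euler('z',c[2]).as_matrix().T+[c[0],c[1],0]
E
python3 - <<'E'
from h import *
t=vision.camera("top"); s=vision.camera("scene")
C=np.array([[.14,-.22,.1],[-.14,-.22,.1],[-.14,.22,.1],[.14,.22,.1]])
pt=np.array([[590,44],[673,380],[127,493],[68,147]])/2.6+[220,150]
# scene: corners (+x,-y),(-x,-y),(-x,+y)
ps=np.array([[65,245],[275,68],[708,280]])/2.6+[190,50]
def f(c): return np.r_[(proj(t,w(c,C))-pt).ravel(),(proj(s,w(c,C[:3]))-ps).ravel()]
q=least_squares(f,[.4,0.02,.17]); print(q.x,np.round(q.fun,1))
c=q.x
# catch bar corners in top, tab: fit chest-y of catch centre
pc=np.array([[400,306],[406,335],[563,303],[557,275]])/2.6+[220,150]
def g(y): return (proj(t,w(c,np.array([[-.038+y[1],y[0]+.06,.15],[-.062+y[1],y[0]+.06,.15],[-.062+y[1],y[0]-.06,.15],[-.038+y[1],y[0]-.06,.15]])))-pc).ravel()
k=least_squares(g,[-.07,0]); print("catch y, x err",k.x,np.round(k.fun,1))
yc=k.x[0]
for n,cam in(("top",t),("scene",s)):
    for l in ("bolt_tab","catch_top","weight"): print(n,l,vision.look_for(n,l)[0]["point"])
    print(np.round(proj(cam,w(c,[[0,yc-.018,.157],[0,yc-.018,.172],[-.05,yc,.15]])),1)[:,::-1])
np.save("c.npy",[*c,yc,k.x[1]])
o=robot.get_obs(); A=R.from_quat(o["tool_rot"]).as_matrix(); p=np.array(o["position"])
cx=np.array([np.cos(c[2]),np.sin(c[2]),0]); 
for sg in(1,-1):
    v=A.T@(sg*cx); print("turn deg",np.degrees(np.arctan2(-v[0],v[1])))
print("tool axes\n",np.round(A,3))
tgt=w(c,[-.025+k.x[1]/2,yc-.038,.168])[0]; d=A.T@(tgt-p)
print("tgt",tgt,"d/300mm",d/.3)
E
```

```text
[0.53213737 0.02548101 0.18850966] [ 0.5 -1.6  1.6  1.2 -2.3  1.1 -2.8 -1.5 -2.8 -1.1 -0.9 -2.2  1.8 -1.6]
catch y, x err [-0.07515343 -0.00049737] [-0.2 -0.6  0.1  0.6  0.4  0.7 -0.2 -0.7]
top bolt_tab [238.0, 404.6]
top catch_top [266.9, 401.2]
top weight [194.8, 404.6]
[[239.5 409.2]
 [238.9 410.7]
 [266.9 405.2]]
scene bolt_tab [120.1, 308.6]
scene catch_top [104.0, 322.8]
scene weight [145.2, 259.5]
[[110.  300.3]
 [104.3 300.1]
 [102.7 322. ]]
turn deg 65.45818749516295
turn deg -114.54181250483705
tool axes
 [[-0.971  0.238  0.   ]
 [ 0.238  0.971  0.   ]
 [-0.     0.    -1.   ]]
tgt [ 0.52854038 -0.09039934  0.168     ] d/300mm [-1.78309874 -1.95749982  0.20848185]
```

```bash
python3 -m handwheel '[[-0.1,-0.1,0,0.02],[-0.2,-0.2,0,0.04],[-0.3,-0.3,0,0.06],[-0.4,-0.4,0,0.08],[-0.5,-0.5,0,0.1],[-0.6,-0.6,0,0.12],[-0.7,-0.7,0,0.14],[-0.8,-0.8,0,0.16],[-0.85,-0.9,0,0.18],[-0.9,-1,0,0.182],[-0.9,-1,0,0.182],[-0.9,-1,0,0.182]]' 40 20
cat >> h.py <<'E'
def rel(P):
    c=np.load("c.npy"); o=robot.get_obs(); A=R.from_quat(o["tool_rot"]).as_matrix(); p=np.array(o["position"])
    cx=np.array([np.cos(c[2]),np.sin(c[2]),0]); v=A.T@cx
    print("t",o["time"],"turn/360",np.arctan2(-v[0],v[1])/2/np.pi,"grip",o["grip_width"],"F",np.round(o["ft_force"],1))
    pc=R.from_euler('z',-c[2]).apply(p-[c[0],c[1],0]); print("chest pos mm",np.round(pc*1000,1),"rel catch y",np.round(1000*(pc[1]-c[3]),1))
    print("d/300",np.round(A.T@(w(c,P)[0]-p)/.3,4))
E
python3 -c "
from h import *
c=np.load('c.npy'); rel([-.025,c[3]-.038,.175])"
```

```text
time: 2.2
position: [0.3401, 0.2503, 0.2308]
tool_rot: [0.639, 0.769, 0.0, -0.0]
ft_force: [-0.1, 0.2, -0.7]
grip_width: 0.0351
grip_force: 0.0
t 2.2 turn/360 -0.0008508916806764486 grip 0.035106356229179556 F [-0.1  0.2 -0.7]
chest pos mm [-146.5  256.8  230.8] rel catch y 332.0
d/300 [-1.2311  0.4116  0.1856]
```

```bash
python3 -m handwheel '[[-0.12,0.05,0,0],[-0.24,0.1,0,0],[-0.36,0.15,0,0],[-0.48,0.2,0,0],[-0.6,0.25,0,0],[-0.72,0.3,0,0],[-0.84,0.35,0,0],[-0.95,0.4,0,0],[-1,0.412,0,-0.001],[-1,0.412,0,-0.001],[-1,0.412,0,-0.001]]'
python3 -m handwheel '[[-0.1,0,0,0],[-0.2,0,0,0],[-0.23,0,0,0],[-0.23,0,0.05,0],[-0.23,0,0.1,0],[-0.23,0,0.13,0],[-0.23,0,0.13,0],[-0.23,0,0.13,0]]'
python3 - <<'E'
from h import *
import cv2
c=np.load('c.npy'); rel([-.025,c[3]-.038,.175])
t=vision.camera("top");s=vision.camera("scene")
a=np.hstack([cv2.resize(x,None,fx=3,fy=3,interpolation=2) for x in (t["frame"][190:310,340:470],s["frame"][60:180,250:380])])
cv2.imwrite("pics/n1.png",a[:,:,::-1])
E
```

```text
time: 3.12
position: [0.5171, -0.0192, 0.2302]
tool_rot: [0.635, 0.772, 0.0, -0.001]
ft_force: [-0.2, 0.7, -1.3]
grip_width: 0.0349
grip_force: 0.0
time: 3.78
position: [0.5295, -0.0862, 0.1913]
tool_rot: [0.635, 0.773, -0.0, -0.001]
ft_force: [-0.2, 1.1, -0.7]
grip_width: 0.035
grip_force: 0.0
t 3.7833 turn/360 0.0011070102625572599 grip 0.03499661045571366 F [-0.2  1.1 -0.7]
chest pos mm [ -23.6 -109.2  191.3] rel catch y -34.1
d/300 [-0.0131 -0.0048  0.0542]
```

View pics/n1.png

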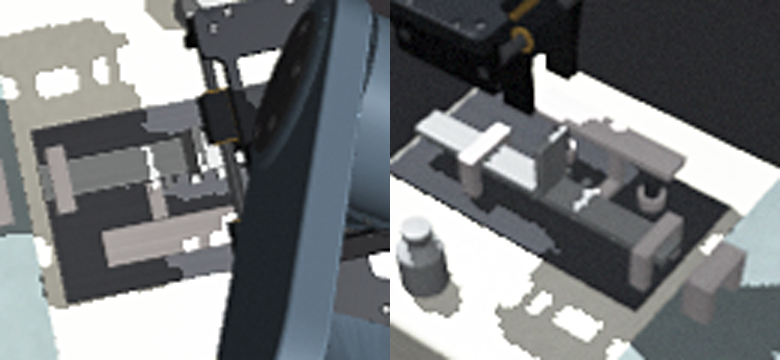

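The top view (left) shows the finger at about (225,115), just behind the tab at (195,150). The scene view (right) shows a finger at (520,90), behind and above the tab at (550,160). Next I back off 4 mm and go down to just above the bar.

```bash
python3 -m handwheel '[[-0.014,-0.005,0,0.001],[-0.014,-0.005,0,0.001],[-0.014,-0.005,0.03,0.001],[-0.014,-0.005,0.06,0.001],[-0.014,-0.005,0.075,0.001],[-0.014,-0.005,0.075,0.001],[-0.014,-0.005,0.075,0.001],[-0.014,-0.005,0.075,0.001]]'
python3 - <<'E'
from h import *
import cv2
c=np.load('c.npy'); rel([-.025,c[3]-.038,.168])
s=vision.camera("scene");f=s["frame"].copy()
o=robot.get_obs();A=R.from_quat(o["tool_rot"]).as_matrix();p=np.array(o["position"])
P=[p+A@[.0095,y,.008] for y in(.025,-.025)]
P=np.vstack([P,w(c,[[0,c[3]-.018,.172],[0,c[3]-.012,.172]])]);q=proj(s,P);print(np.round(q,1), (q-[250,50])*5)
cv2.imwrite("pics/n2.png",cv2.resize(f[50:160,250:380],None,fx=5,fy=5,interpolation=2)[:,:,::-1])
E
```

```text
time: 4.55
position: [0.5294, -0.0923, 0.1689]
tool_rot: [0.638, 0.77, -0.0, -0.0]
ft_force: [-0.5, -0.1, 0.8]
grip_width: 0.0349
grip_force: 0.0
t 4.55 turn/360 -0.00018571832881986652 grip 0.03490521642663743 F [-0.5 -0.1  0.8]
chest pos mm [ -24.7 -115.2  168.9] rel catch y -40.0
d/300 [ 0.0068 -0.0009  0.0029]
[[295.2 106. ]
 [310.   92.7]
 [300.1 104.3]
 [302.5 105.6]] [[226.00658049 280.1916889 ]
 [300.05385267 213.6134136 ]
 [250.4716259  271.60377837]
 [262.47879454 277.80552999]]
```

View pics/n2.png

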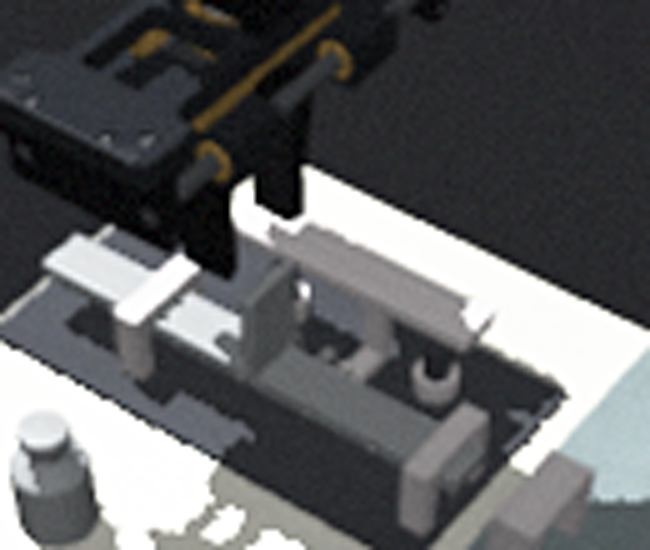

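Both fingertips are clear of everything: the front one at (225,277) behind the tab (272,284), the other at (290,215) over the bar. Pressing now.

```bash
python3 -m handwheel '[[0,0,0.02,0],[0,0,0.035,0],[0,0,0.045,0],[0,0,0.055,0],[0,0,0.055,0],[0,0,0.055,0]]'
python3 -m handwheel '[[0,0,0.005,0],[0,0,0.01,0],[0,0,0.013,0],[0,0,0.013,0],[0,0,0.013,0],[0,0,0.013,0]]'
```

```text
time: 5.1
position: [0.5296, -0.0924, 0.1527]
tool_rot: [0.638, 0.77, 0.0, 0.0]
ft_force: [0.4, -0.5, 3.0]
grip_width: 0.0345
grip_force: 2.0
time: 5.6
position: [0.5296, -0.0924, 0.1489]
tool_rot: [0.638, 0.77, 0.0, 0.0]
ft_force: [-0.2, -0.9, 5.0]
grip_width: 0.035
grip_force: 2.6
```

```bash
python3 -m handwheel '[[0.01,0,0,0],[0.02,0,0,0],[0.03,0,0,0],[0.04,0,0,0],[0.05,0,0,0],[0.06,0,0,0],[0.07,0,0,0],[0.08,0,0,0],[0.09,0,0,0],[0.1,0,0,0],[0.1,0,0,0]]'
python3 - <<'E'
from h import *
import cv2
rel([0,0,0])
s=vision.camera("scene")
cv2.imwrite("pics/n3.png",cv2.resize(s["frame"][50:160,250:380],None,fx=5,fy=5,interpolation=2)[:,:,::-1])
E
```

```text
time: 6.52
position: [0.5254, -0.0646, 0.1493]
tool_rot: [0.637, 0.771, -0.0, 0.003]
ft_force: [0.9, -4.5, 5.3]
grip_width: 0.0353
grip_force: 3.3
t 6.5167 turn/360 3.557911778783195e-05 grip 0.035329502398919244 F [ 0.9 -4.5  5.3]
chest pos mm [-23.5 -87.2 149.3] rel catch y -12.1
d/300 [0.293  0.0771 0.4967]
```

View pics/n3.png

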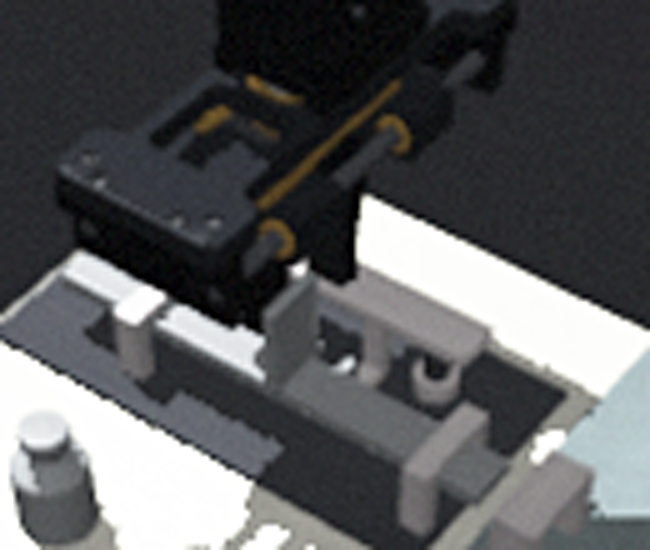

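The tab has moved from (272,284) to about (290,300), with the catch bar down and a push of 4.5 N, so the bolt is sliding freely. Continuing.

```bash
python3 -m handwheel '[[0.01,0,0.002,0],[0.02,0,0.002,0],[0.03,0,0.002,0],[0.04,0,0.002,0],[0.05,0,0.002,0],[0.06,0,0.002,0],[0.07,0,0.002,0],[0.08,0,0.002,0],[0.09,0,0.002,0],[0.1,0,0.002,0],[0.11,0,0.002,0],[0.12,0,0.002,0],[0.13,0,0.002,0],[0.135,0,0.002,0],[0.135,0,0.002,0]]'
python3 -m handwheel '[[0.005,0,0,0],[0.01,0,0,0],[0.015,0,0,0],[0.015,0,0,0],[0.015,0,0,0]]'
python3 -c "
from h import *
rel([0,0,0])"
```

```text
time: 7.82
position: [0.5179, -0.0247, 0.1489]
tool_rot: [0.637, 0.771, -0.0, 0.003]
ft_force: [0.8, -5.4, 5.9]
grip_width: 0.0348
grip_force: 3.4
time: 8.23
position: [0.5172, -0.0208, 0.1489]
tool_rot: [0.637, 0.77, -0.0, 0.003]
ft_force: [0.5, -7.8, 6.5]
grip_width: 0.0348
grip_force: 4.9
t 8.2333 turn/360 -3.1816357059596416e-05 grip 0.034823742754590666 F [ 0.5 -7.8  6.5]
chest pos mm [-23.4 -42.7 148.9] rel catch y 32.5
d/300 [0.1447 0.0764 0.4959]
```

```bash
python3 -m handwheel '[[0.004,0,0,0],[0.008,0,0,0],[0.012,0,0,0],[0.012,0,0,0],[0.012,0,0,0],[0.012,0,0,0]]'
python3 - <<'E'
from h import *
import cv2
rel([0,0,0])
s=vision.camera("scene")
cv2.imwrite("pics/n4.png",cv2.resize(s["frame"][50:160,250:380],None,fx=5,fy=5,interpolation=2)[:,:,::-1])
E
```

```text
time: 8.73
position: [0.5172, -0.0207, 0.149]
tool_rot: [0.637, 0.771, -0.002, 0.005]
ft_force: [-0.5, -17.7, 4.9]
grip_width: 0.0346
grip_force: 9.5
t 8.7333 turn/360 0.00011740254383757546 grip 0.034617564342294266 F [ -0.5 -17.7   4.9]
chest pos mm [-23.3 -42.5 149. ] rel catch y 32.6
d/300 [0.147  0.0763 0.4955]
```

View pics/n4.png

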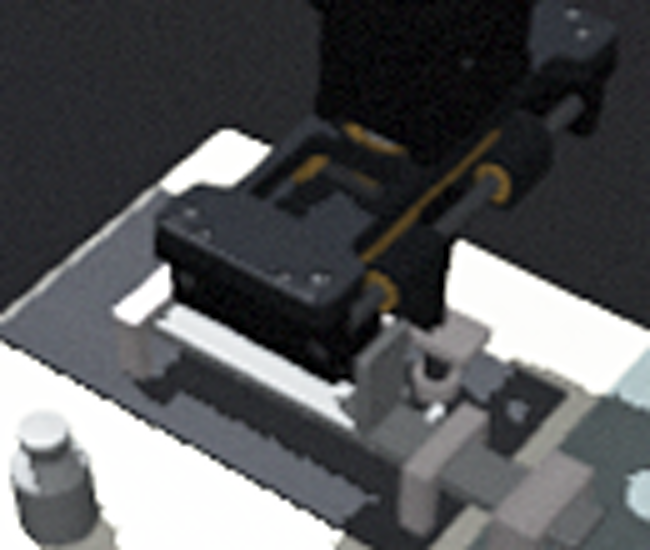

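The tab is now at (380,370) and the bolt runs through the keep at (570,510). The force rose to 18 N with no further movement, so it's on its stop. I'll take the push off and lift straight up.

```bash
python3 -m handwheel '[[-0.012,0,0,0],[-0.016,0,0,0],[-0.018,0,-0.02,0],[-0.018,0,-0.05,0],[-0.018,0,-0.1,0],[-0.018,0,-0.2,0],[-0.018,0,-0.3,0],[-0.018,0,-0.3,0],[-0.018,0,-0.3,0]]'
python3 - <<'E'
from h import *
import cv2
rel([0,0,0])
s=vision.camera("scene")
cv2.imwrite("pics/n5.png",cv2.resize(s["frame"][50:160,250:380],None,fx=5,fy=5,interpolation=2)[:,:,::-1])
E
```

```text
time: 9.53
position: [0.5157, -0.0199, 0.2395]
tool_rot: [0.638, 0.77, 0.001, 0.001]
ft_force: [-0.7, 0.6, 0.1]
grip_width: 0.0349
grip_force: 0.0
t 9.5333 turn/360 -9.412045807753216e-05 grip 0.03485799495687064 F [-0.7  0.6  0.1]
chest pos mm [-24.7 -41.4 239.5] rel catch y 33.7
d/300 [0.1386 0.0807 0.7985]
```

View pics/n5.png

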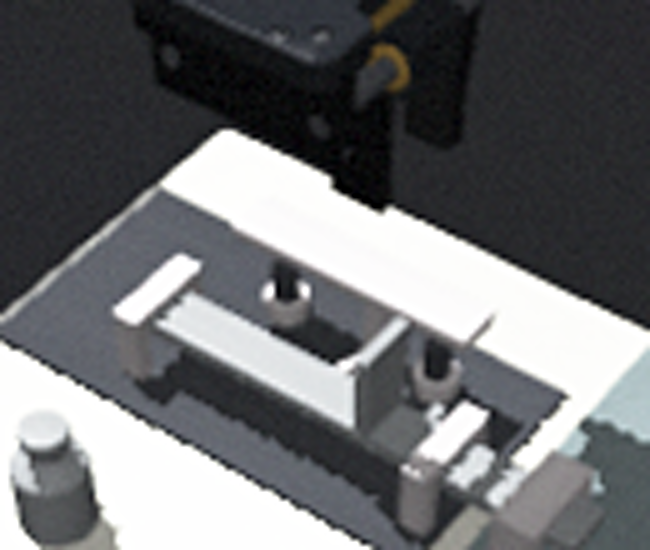

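The bolt is home, with the tab still at (380,370), and the catch bar is up again, its end at (475,325). Nothing is being touched.

```bash
python3 -c "
from rig import job
print(job.hand_in())"
```

```text
the job is handed in; nothing more can be done
None
```

The job is handed in: the bolt is home against its stop in the keep, and the last picture shows the catch sprung up to lock it; the weight, jar and beaker were not touched, and the interface did not report a verdict.

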